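# Make the terminal box safe, find the loose bolt and hold its cover open

## Task

Make the grey terminal box safe by sliding the flat shorting key from its stand blade first into the slot in the box, fully home with its flange on the box, and let go of it. Then tap the three bolts with the fingers one after another, starting with the one next to the slot, to find the loose one, which sinks and stays down. Lift the hinged cover of that bolt to at least half open and finish while still holding it there, with the key still home, the other two covers left shut and nothing else on the bench knocked about.

Things in the scene. Friction and masses are not known exactly. Their poses are not given: they have to be found in the camera images.
- box: fixed grey terminal box, 135 (its x) x 335 (its y) x 60 mm tall; origin under its middle, z up. Its y runs along the row: from +y (robot's left) to -y (right) come the slot, bolt 1, bolt 2, bolt 3; its +x points away from the robot
- slot (a point): middle of the mouth of the slot in the flat top of the box's left end, 60 mm above the bench; the slot is 46 mm long along the box's x, 9 mm wide along its y and 50 mm deep. Axes as the box; at (0, 125, 60) mm in the box's frame
- key_grip (a point): shorting key, about 120 g: centre of its black grip fin (40 mm along its x, 14 thick along its y, 38 tall). Below: a flange 56 x 30 x 6 mm, underside 25 mm below this point; then a flat steel blade 40 wide (x), 4 thick (y), 42 deep, its last 6 mm 36 x 2. Starts upright in the stand, flange on it; either way round fits. Home: flange on the box top, this point 25 mm above the slot mouth
- stand: fixed grey block, 90 x 64 x 50 mm tall, with a slot along its x that holds the key upright at the start; origin under its centre
- bolt_1 (a joint): how far the bolt next to the slot has sunk, m: 0 at the start, up to 0.008 if it is the loose one. A tight bolt does not sink more than about 0.001; the loose one sinks under a push of about 4 N and stays down
- bolt_1_top (a point): centre of the top of the head of the bolt next to the slot: a steel hexagon 21 mm across, standing 12 mm above its cover through a 34 mm square hole (79 mm above the bench, 71 when sunk). 80 mm from the slot towards the box's -y
- cover_1 (a joint): opening angle of the black hinged cover round bolt 1: 0 shut (flat), grows as the robot-side edge is lifted, stops at 1.3 rad. Falls shut when let go
- bar_1 (a point): middle of the grip bar of cover 1: round aluminium bar 10 mm thick along the box's y, on posts 56 mm apart, 36 mm above the cover (103 above the bench when shut). Hinge line parallel to it: when shut, 105 mm farther along the box's +x and 38.5 mm lower. Cover: 120 g, 112 (x) x 70 x 5 mm. The bolt is 50 mm from the bar towards the hinge
- bolt_2 (a joint): how far the middle bolt has sunk, m: 0 at the start, up to 0.008 if it is the loose one. A tight bolt does not sink more than about 0.001; the loose one sinks under a push of about 4 N and stays down
- bolt_2_top (a point): centre of the top of the head of the middle bolt: a steel hexagon 21 mm across, standing 12 mm above its cover through a 34 mm square hole (79 mm above the bench, 71 when sunk). 160 mm from the slot towards the box's -y
- cover_2 (a joint): opening angle of the black hinged cover round bolt 2: 0 shut (flat), grows as the robot-side edge is lifted, stops at 1.3 rad. Falls shut when let go
- bar_2 (a point): middle of the grip bar of cover 2: round aluminium bar 10 mm thick along the box's y, on posts 56 mm apart, 36 mm above the cover (103 above the bench when shut). Hinge line parallel to it: when shut, 105 mm farther along the box's +x and 38.5 mm lower. Cover: 120 g, 112 (x) x 70 x 5 mm. The bolt is 50 mm from the bar towards the hinge
- bolt_3 (a joint): how far the right-hand bolt, farthest from the slot has sunk, m: 0 at the start, up to 0.008 if it is the loose one. A tight bolt does not sink more than about 0.001; the loose one sinks under a push of about 4 N and stays down
- bolt_3_top (a point): centre of the top of the head of the right-hand bolt, farthest from the slot: a steel hexagon 21 mm across, standing 12 mm above its cover through a 34 mm square hole (79 mm above the bench, 71 when sunk). 240 mm from the slot towards the box's -y
- cover_3 (a joint): opening angle of the black hinged cover round bolt 3: 0 shut (flat), grows as the robot-side edge is lifted, stops at 1.3 rad. Falls shut when let go
- bar_3 (a point): middle of the grip bar of cover 3: round aluminium bar 10 mm thick along the box's y, on posts 56 mm apart, 36 mm above the cover (103 above the bench when shut). Hinge line parallel to it: when shut, 105 mm farther along the box's +x and 38.5 mm lower. Cover: 120 g, 112 (x) x 70 x 5 mm. The bolt is 50 mm from the bar towards the hinge
- spool: bystander: white solder reel standing on end, 54 mm across, 40 mm tall; origin under its centre
- board: bystander: green circuit board lying flat, 50 x 70 mm, about 16 mm tall; origin under its centre
- screwdriver: bystander: screwdriver lying on the bench, about 200 mm long along its x; origin under it
- flux: bystander: small closed jar, 48 mm across, 50 mm tall; origin under its centre
- meter: bystander: grey multimeter lying on its back, 150 (its x) x 75 x 35 mm; origin under its centre
- wrench: bystander: wrench lying on the bench, about 180 mm long along its x; origin under it
- cup: bystander: white ceramic cup, 66 mm across, 75 mm tall; origin under its centre
Not all that is in view belongs to the job. Of the things like the part that bears key_grip, leave any that is green or yellow; of the rest the smaller one is meant.

How it is judged:
By the outcome, as a careful person would: the job done as asked, in the order asked, and still so for the second after the job is handed in, while the arm keeps its last pose, push and grip.
It also fails if it takes over 61 s, if anything falls off the work surface, if the arm or the gripper's body presses on something with over 40 N, if the wrist force passes 120 N, or if a joint passes its speed limit or range.

## Robot

A 6-joint arm with a two-finger parallel gripper is mounted at the origin on the work surface. World frame = base frame: x ahead of the robot, y to its left, z up, the work surface at z = 0. Lengths are in m, angles in rad, forces in N, time in s.
With the tool pointing down it reaches from about 0.35 to 0.8 m from the base axis. Payload 7.3 kg.
Tool frame: the origin (TCP) lies at the very end of the fingers, on their centre line; the grasp point (between the pads) lies 19 mm behind it; z points along the fingers, y is the direction in which the jaws open and shut (so a half turn about z gives the same grasp; the last joint's range is limited). The gripper opens to 85 mm and grips with 20 to 120 N. Pads are 22 mm wide; open, the fingers measure 114 mm over their backs; the gripper's body (76 mm by 85 mm) begins 54 mm behind the grasp point. The pads swing forward as they close: fully open they stand 13 mm farther back than shut.
Start: joints at [1.116, 0.342, 1.524, -0, 1.275, -0.146], TCP at [0.16, 0.5, 0.231] pointing down, gripper open.
Joint ranges: [-2.53, 2.53], [-0.77, 2.02], [0.04, 2.7], [-1, 4.14], [0.28, 2.66], [-3.11, 3.11]. Speed limits (rad/s): [2.57, 2.57, 3.14, 3.14, 3.14, 3.14].

## Interface

Orientations are given as [roll, pitch, yaw] about the fixed x, y, z axes, in that order (R = Rz(yaw) Ry(pitch) Rx(roll)).
In Python, from plant import ctrl, capture, calibration, workorder gives the robot as it stands.
- The arm moves only by the tool jog_arm, never from a script. Its argument "plan" is a list of rows, each a list of 4 numbers: the shift along the tool's x, y, z in cm, then the turn about the tool's z in degrees. A call has exactly 8 rows; each row is the pose to reach, as a shift and turn from the pose measured when the call began, along the tool's axes at that moment; what a row does not reach only later rows make up. A row lasts 1/8 s, in which the tool goes at most 62.5 mm and 10.7 degrees, less where a joint would pass 70% of its speed; a pose out of reach is approached as far as the arm can. A call with a gripper value outside its range is refused whole. "grip" is the opening in per cent of the stroke, from 0 (shut) to 100 (fully open), set as the call begins (left out, the last holds). The fingers move at their own pace and stop on an object; "grip_force" is the grip in N (left out, the last holds). Time passes only in rows, so rows that repeat a pose let the fingers close, or fill a call up. It gives the time, the measured TCP pose, the force and the opening at its end, in the units of the state.
- ctrl.observe(): the state, without advancing time (a new reading comes with each control period).
- capture(name): name is "side" or "top" or "wrist"; returns the picture (400x640x3 uint8, red, green, blue); there is no depth.
- calibration(name): a dict with "fx", "fy", "cx", "cy" (pixels), "k1" (the pictures are not rectified: a ray, as slopes to the right and down, at radius r is drawn at 1 + k1 r^2 times it, then the intrinsics apply), "rvec" (rotation vector, rad) and "tvec" (3), from world to camera coordinates, as OpenCV has them. Camera axes: x right, y down, z forward; pixel columns grow to the right and rows downward; lengths in m; the calibration is good to about 2 mm. A picture is of the moment at which its call begins: read the wrist's pose just before it. calibration takes no time and is no camera call; for the wrist camera it gives the pose at the moment of the call.
- workorder.hand_in(): hands the job in, once; it reports no verdict.
The state is a dict: "clock": time; "q": joint angles; "dq": joint speeds; "joint_efforts": joint torques, N m; "ee_pos": TCP position; "ee_rot": TCP orientation; "force": force on the tool from outside, world axes, zero at the start; "ft_torque": the same for the moment, N m; "gripper_width": finger opening in m.
Only numpy, scipy, OpenCV 4.12 (cv2) and the standard library are available. Lean on these libraries where they do the work, as an engineer would, in place of code of your own. Each camera call takes 0.05 s, during which the arm holds its last target. There are 200 camera calls.

## Working session

There is one attempt and no reset: what is moved stays moved. The work goes in short steps, Python scripts to look and compute and a tool call to move; the robot and the scene stay as the last step left them, time stands still between calls to the robot, and variables do not carry over. Pictures are saved under pics/ and viewed, about 8 in all and at most 12, crops included, and the job is handed in when it is done.

Besides the shell and the picture viewer there is one more tool, called after "Call:" as a command line: name --pt "numbers of a row" for each row, then --argument value for the rest. jog_arm: Moves the arm, as the interface text tells. Its arguments: {"type":"object","properties":{"plan":{"type":"array","items":{"type":"array","items":{"type":"number"}}},"grip":{"type":"number"},"grip_force":{"type":"number"}},"required":["plan"]}

```bash
ls; mkdir -p pics; cat > h.py <<'E'
import numpy as np,cv2
from plant import ctrl,capture,calibration,workorder
def save(n,img): cv2.imwrite(f'pics/{n}.png',cv2.cvtColor(img,cv2.COLOR_RGB2BGR))
def ray(c,px):
    px=np.atleast_2d(np.array(px,float))
    d=np.c_[(px[:,0]-c['cx'])/c['fx'],(px[:,1]-c['cy'])/c['fy']]; u=d.copy()
    for _ in range(30): u=d/(1+c['k1']*(u**2).sum(1,keepdims=True))
    R=cv2.Rodrigues(np.array(c['rvec'],float))[0]; t=np.array(c['tvec'],float).ravel()
    return -R.T@t, np.c_[u,np.ones(len(u))]@R
def plane(c,px,z):
    o,d=ray(c,px); return o+d*((z-o[2])/d[:,2])[:,None]
def proj(c,P):
    R=cv2.Rodrigues(np.array(c['rvec'],float))[0]; t=np.array(c['tvec'],float).ravel()
    q=np.atleast_2d(P)@R.T+t; u=q[:,:2]/q[:,2:]; u=u*(1+c['k1']*(u**2).sum(1,keepdims=True))
    return u*[c['fx'],c['fy']]+[c['cx'],c['cy']]
E
python3 - <<'E'
from h import *
print(ctrl.observe())
for n in('top','side'):
    im=capture(n);save(n+'0',im);np.save(n+'0',im);c=calibration(n);np.save(n+'c',c);print(n,c,'pos',ray(c,[0,0])[0])
E
```

```text
pics
{'clock': 0.0, 'q': array([ 1.11600080e+00,  3.42698855e-01,  1.52501129e+00, -1.64813459e-05,
        1.27541631e+00, -1.46009291e-01]), 'dq': array([-0.00025617,  0.00069054,  0.00039387, -0.00010906,  0.00059804,
       -0.00048281]), 'joint_efforts': array([-1.32806585e-03, -4.33683443e+01, -2.46004289e+01, -3.33426788e-04,
        7.91754748e-03, -2.97037275e-06]), 'ee_pos': array([0.15935752, 0.49980582, 0.23064036]), 'ee_rot': array([-3.14007289e+00, -2.07560695e-04,  2.83281107e+00]), 'force': array([-0.60048069,  0.111786  , -0.23987914]), 'ft_torque': array([0.02826911, 0.02487249, 0.02691214]), 'gripper_width': 0.08539120568472618}
top {'fx': 512.9035944929318, 'fy': 512.9035944929318, 'cx': 328.1671785527015, 'cy': 205.0293775537585, 'k1': -0.06973748473254955, 'rvec': array([ 2.14976637, -2.18570989,  0.09303834]), 'tvec': array([0.04615923, 0.5644018 , 1.32771115])} pos [0.43575711 0.02467171 1.37586482]
side {'fx': 384.60283772610586, 'fy': 384.60283772610586, 'cx': 313.38113900708703, 'cy': 198.72654182869022, 'k1': -0.007708703893028385, 'rvec': array([ 0.33151401, -2.78681624,  1.14220188]), 'tvec': array([0.55941967, 0.10475187, 1.16920007])} pos [0.34330349 0.85713054 0.91565391]
```

View pics/top0.png

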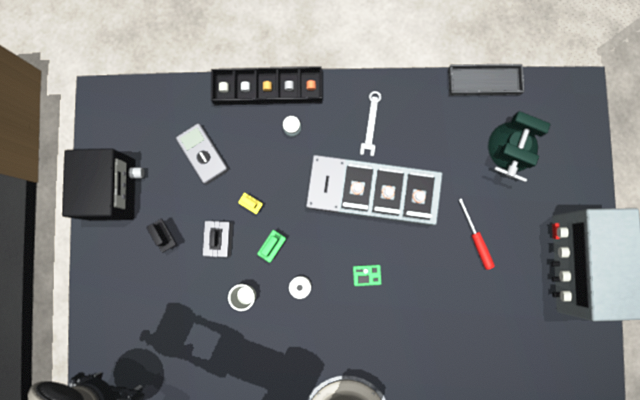

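View pics/side0.png

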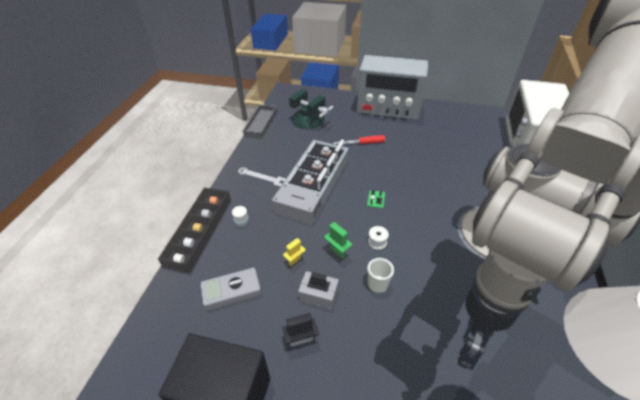

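The top view shows the box from (307,155) to (441,223), with the slot near (327,184) and the bolts at about (358,187), (388,192) and (419,197). The stand with the black key is at (216,238). The decoys are a larger black key at (162,235), a yellow one at (251,203) and a green one at (271,246). The side view agrees.

```bash
python3 - <<'E'
from h import *
im=np.load('top0.npy');c=np.load('topc.npy',allow_pickle=True).item()
a=cv2.resize(im[145:235,297:452],None,fx=5,fy=5,interpolation=cv2.INTER_CUBIC)
b=cv2.resize(im[205:275,135:240],None,fx=5,fy=5,interpolation=cv2.INTER_CUBIC)[:150*5]
save('box1',a)
g=cv2.cvtColor(im,cv2.COLOR_RGB2GRAY)
def comp(mask,px,name,z):
    n,l,s,ce=cv2.connectedComponentsWithStats(mask.astype(np.uint8),connectivity=4)
    x,y=px;k=l[y,x]
    if k==0: print(name,'bg');return
    cnt=max(cv2.findContours((l==k).astype(np.uint8),cv2.RETR_EXTERNAL,cv2.CHAIN_APPROX_NONE)[0],key=len)[:,0]
    P=plane(c,cnt,z)[:,:2]*1000; r=cv2.minAreaRect(P.astype(np.float32)); print(name,s[k][4],'rect mm',np.round(r[0],1),np.round(r[1],1),round(r[2],1))
for th in(100,130,150): comp(g>th,(205,228),'stand',.05); comp(g>th,(313,190),'box',.06)
for px,t in (((206,228),'stand'),((313,190),'boxtop'),((327,184),'slot'),((216,238),'key'),((327,216),'boxside')): print(t,g[px[1],px[0]])
for t in(50,70,90):
    comp(g<t,(327,184),'slot',.06)
hs=cv2.cvtColor(im,cv2.COLOR_RGB2HSV)
np.set_printoptions(linewidth=250)
print(g[216:262,200:232])
canvas=np.zeros((400,525,3),np.uint8); canvas[:b.shape[0]]=b[:400]; save('keys1',canvas)
E
```

```text
stand 733 rect mm [480.5 330.8] [68.  95.3] 86.4
box 4526 rect mm [601.  -83.2] [341.7 142.1] 81.2
stand 646 rect mm [480.5 330.5] [65.5 91.7] 86.6
box 4006 rect mm [600.8 -83.2] [338.8 139. ] 81.2
stand 610 rect mm [480.6 330.4] [63.9 91.5] 86.8
box 3826 rect mm [601.1 -83.2] [338.  137.8] 81.2
stand 232
boxtop 239
slot 109
key 15
boxside 89
slot bg
slot bg
slot bg
[[89 89 88 ... 89 90 88]
 [89 89 89 ... 89 88 90]
 [90 89 90 ... 90 89 90]
 ...
 [89 89 89 ... 88 89 89]
 [90 88 89 ... 90 90 89]
 [90 88 89 ... 89 89 89]]
```

View pics/box1.png

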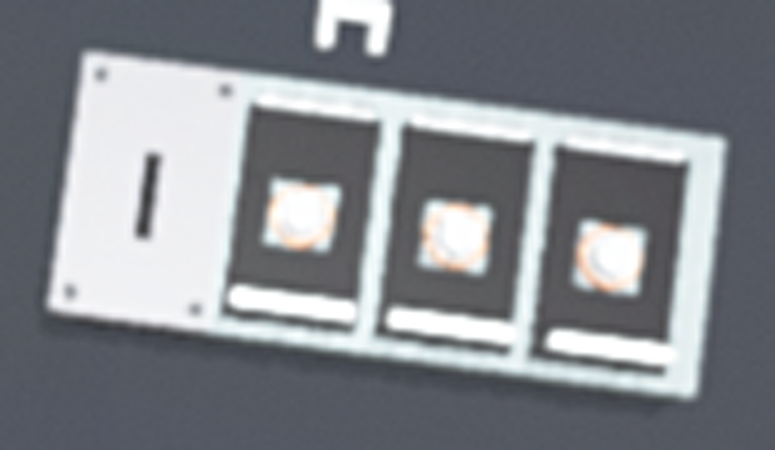

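View pics/keys1.png

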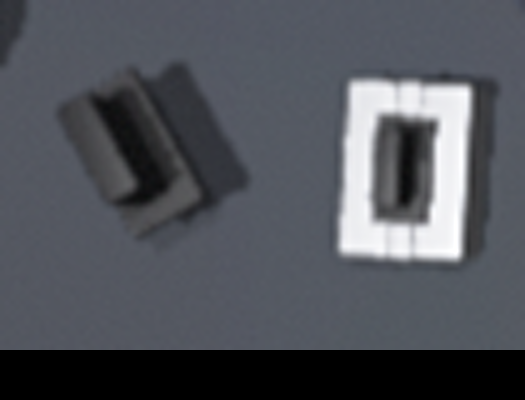

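The box1 crop shows the slot at about (147,196), the three bolts at (300,214), (455,235) and (610,255), and the bars along each cover's lower edge. The keys1 crop shows the stand with the smaller key around (405,168), and the larger decoy on the bench at left. Next I compute the move over the stand.

```bash
cat >> h.py <<'E'
from scipy.spatial.transform import Rotation as Ro
def go(p,yawdeg):
    s=ctrl.observe(); R=Ro.from_euler('xyz',s['ee_rot']).as_matrix(); d=R.T@(np.array(p)-s['ee_pos'])*100
    yaw=np.degrees(np.arctan2(R[1,0],R[0,0])); t=-((yawdeg-yaw+180)%360-180)
    print('t',round(s['clock'],2),'pos',np.round(s['ee_pos'],4),'rot',np.round(np.degrees(s['ee_rot']),2),'F',np.round(s['force'],1),'w',round(s['gripper_width'],4),'| shift cm',np.round(d,2),'turn',round(t,2))
E
python3 - <<'E'
from h import *
go([.44,.33,.22],176.6)
c=calibration('wrist'); o,d=ray(c,[320,200]); print('cam',o,d,c['fx'],ctrl.observe()['ee_pos'])
E
```

```text
t 0.1 pos [0.1594 0.4999 0.2307] rot [-1.7992e+02 -1.0000e-02  1.6231e+02] F [ 0.1 -0.3 -0.1] w 0.0853 | shift cm [-31.9   -7.65   1.07] turn -14.29
cam [0.08406043 0.52466946 0.37290185] [[ 0.29272502 -0.09083496 -0.95188387]] 321.3791074010621 [0.15937906 0.4998702  0.23068642]
```

Call:
jog_arm --pt "-5 -1.2 0.3 -3" --pt "-10 -2.4 0.6 -6" --pt "-15 -3.6 1 -9" --pt "-20 -4.8 1.5 -12" --pt "-25 -6 2 -14.3" --pt "-30 -6.5 2.5 -14.3" --pt "-35 -6.5 3 -14.3" --pt "-35.8 -6.5 3 -14.3" --grip 70

```text
clock: 1.1
ee_pos: [0.4828, 0.3273, 0.1994]
ee_rot: [-3.139, -0.002, 3.079]
force: [0.1, 0.5, -0.4]
gripper_width: 0.0595
```

```bash
python3 - <<'E'
from h import *
go([.4805,.3305,.2],176.6)
c=calibration('wrist'); im=capture('wrist');np.save('w1',im);np.save('w1c',c);save('w1',im)
go([.4805,.3305,.2],176.6)
E
```

```text
t 1.1 pos [0.4828 0.3273 0.1994] rot [-1.7986e+02 -9.0000e-02  1.7641e+02] F [ 0.1  0.5 -0.4] w 0.0595 | shift cm [ 0.25  0.3  -0.06] turn -0.19
t 1.15 pos [0.4823 0.3278 0.1997] rot [-1.7988e+02 -9.0000e-02  1.7646e+02] F [-0.2  0.2 -0.7] w 0.0598 | shift cm [ 0.19  0.26 -0.03] turn -0.14
```

View pics/w1.png

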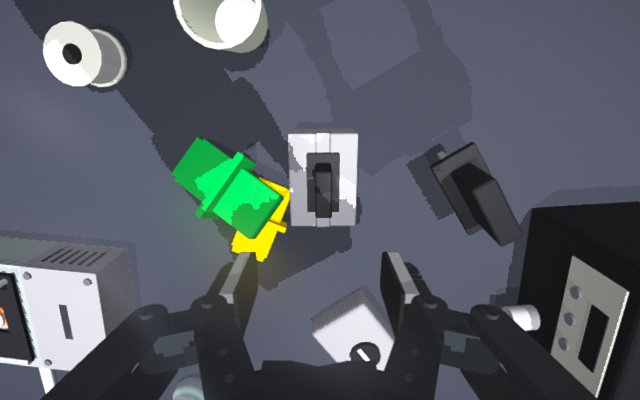

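The wrist view shows the key at (323,190) in the stand. The green and yellow decoys look nearer than I expected, so I check numerically whether they have moved, and measure the key.

```bash
python3 - <<'E'
from h import *
im0=np.load('top0.npy');c=np.load('topc.npy',allow_pickle=True).item()
im1=capture('top');w=np.load('w1.npy');wc=np.load('w1c.npy',allow_pickle=True).item()
for n,im,k in(('t0',im0,c),('t1',im1,c),('w',w,wc)):
    h=cv2.cvtColor(im,cv2.COLOR_RGB2HSV)
    for t,lo,hi in(('green',45,80),('yel',22,32)):
        m=cv2.inRange(h,(lo,140,90),(hi,255,255));nn,l,s,ce=cv2.connectedComponentsWithStats(m)
        for j in range(1,nn):
            if s[j][4]>60: print(n,t,s[j],np.round(plane(k,ce[j],.03),3))
# stand + slot from wrist
g=cv2.cvtColor(w,cv2.COLOR_RGB2GRAY)
def rect(m,seed,z):
    n,l,s,ce=cv2.connectedComponentsWithStats(m.astype(np.uint8)); k=l[seed[1],seed[0]]
    q=max(cv2.findContours((l==k).astype(np.uint8),cv2.RETR_EXTERNAL,cv2.CHAIN_APPROX_NONE)[0],key=len)[:,0]
    r=cv2.minAreaRect((plane(wc,q,z)[:,:2]*1000).astype(np.float32)); print(s[k],np.round(r[0],1),np.round(r[1],1),r[2])
for th in(110,130,150): rect(g>th,(297,210),.05)
rect(g<60,(323,190),.056);rect(g<70,(323,190),.056);rect(g<60,(323,190),.094)
print('slot',plane(wc,[66,322],.06))
np.set_printoptions(linewidth=250); print(g[150:222:6,300:348:2])
E
```

```text
t1 green [233 219  45  36 833] [[0.484 0.23  0.03 ]]
t1 yel [232 204  26  29 287] [[0.543 0.256 0.03 ]]
w green [ 172  137  111  102 6031] [[0.485 0.234 0.03 ]]
w yel [ 231  177   59   85 1504] [[0.531 0.268 0.03 ]]
[ 212  132  147  172 9005] [507.9 284.8] [107.7 210.9] 31.771644592285156
[ 260  133   98   94 4527] [478.6 318. ] [90.2 89.7] 86.45491027832031
[ 261  133   97   93 4191] [478.2 318.4] [89.1 88.6] 86.80232238769531
[     0      0    640    400 197279] [503.6 263.5] [418.9 745.6] 3.989396572113037
[     0      0    640    400 175295] [503.6 263.5] [418.9 745.6] 3.989396572113037
[     0      0    640    400 197279] [490.4 272.7] [363.2 646.5] 3.9893887042999268
slot [[0.61683896 0.04246364 0.06      ]]
[[237 238 238 239 241 242 242 237 211 241 241 241 242 242 242 195 241 241 241 241 240 241 241 241]
 [236 237 240 147  81  84  83  85  86  85  86  86  87  87  87  88  88  88  87  88 236 240 240 240]
 [236 237 239 173  80  81  82  83  82  72  73  72  64  64  73  86  87  86  85  84 234 239 239 239]
 [132 142 239  92  79  80  80  52  28  28  29  29  31  28  28  31  80  84  84  87 234 238 238 238]
 [176 176 178 141  76  78  50  37  59  71  72  75  76  80  81  70  65  81  81  83 235 237 236 237]
 [175 176 176 145  66  61  62  53  58  70  74  73  77  78  80  68  63  79  93 106 252 250 250 249]
 [174 174 176 146  58  61  60  52  38  66  71  73  75  76  78  65  59  76  89 103 251 249 249 249]
 [174 173 173 172  57  60  60  51  34  41  49  71  76  87  87  69  59  74  74  92 250 249 249 249]
 [173 173 173 172  57  58  58  58  45  57  58  56  55  81  85  67  67  72  83  97 252 250 250 221]
 [172 171 171 171  59  57  57  56  45  56  55  55  54  54  54  43  51  56  55  64 172 170 167 167]
 [171 170 171 169  58  54  53  53  43  54  54  54  52  53  52  42  47  51  49  65 170 168 168 168]
 [168 169 169 169 168 169 168 170  56  49  48  48  47  46  46  41 158 169 168 169 167 166 166 167]]
```

```bash
python3 - <<'E'
from h import *
im0=np.load('top0.npy');im1=capture('top');np.save('top1',im1)
a=[cv2.resize(i[170:320,120:320],None,fx=3,fy=3,interpolation=cv2.INTER_CUBIC)[:, :] for i in(im0,im1)]
save('cmp',cv2.resize(np.hstack(a),None,fx=.66,fy=.66))
print(im0[246,271],im0[203,251],im1[237,255])
go([.4805,.3305,.2],176.6)
E
```

```text
[148 255 178] [255 255 153] [ 87 215 112]
t 1.25 pos [0.48   0.3291 0.2003] rot [-1.7991e+02 -1.1000e-01  1.7659e+02] F [-0.6 -0.3  0. ] w 0.0597 | shift cm [-0.04  0.14  0.03] turn -0.01
```

View pics/cmp.png

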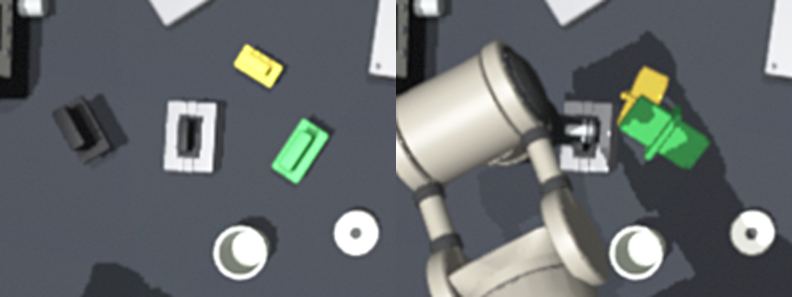

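The decoys have toppled: green and yellow now lie beside the stand, and the force reading stayed near zero the whole way, so the arm did not hit them. I measure the key's flange from both cameras.

```bash
python3 - <<'E'
from h import *
c=np.load('topc.npy',allow_pickle=True).item();g=cv2.cvtColor(np.load('top0.npy'),cv2.COLOR_RGB2GRAY)
w=np.load('w1.npy');wc=np.load('w1c.npy',allow_pickle=True).item();gw=cv2.cvtColor(w,cv2.COLOR_RGB2GRAY)
def rect(k,g,th,box,z,lab):
    x0,y0,x1,y1=box; m=np.zeros_like(g); m[y0:y1,x0:x1]=(g[y0:y1,x0:x1]<th)
    q=max(cv2.findContours(m,cv2.RETR_EXTERNAL,cv2.CHAIN_APPROX_NONE)[0],key=cv2.contourArea)[:,0]
    r=cv2.minAreaRect((plane(k,q,z)[:,:2]*1000).astype(np.float32)); print(lab,np.round(r[0],1),np.round(r[1],1),round(r[2],1),q.min(0),q.max(0))
for t in(110,140,170): rect(c,g,t,(206,224,227,254),.056,'top')
for t in(110,130,160): rect(wc,gw,t,(294,140,352,212),.056,'wr')
# bench clear check: fin top via wrist at z=.094
for r in(150,152,154,212,214,216,218): print(r,gw[r,300:348:3])
for cand in([.4805,.3305,.056],[.4805,.3305,.094]): print(proj(wc,[cand]),proj(c,[cand]))
E
```

```text
top [481.8 329.4] [28.7 51.7] 89.2 [210 228] [221 248]
top [480.6 329.6] [30.6 53.8] 85.8 [209 228] [221 249]
top [480.5 330.2] [32.9 55.1] 86.0 [209 228] [222 249]
wr [479.1 331. ] [29.2 55.2] 87.1 [306 153] [338 211]
wr [478.6 331.2] [29.8 55.8] 86.5 [306 152] [339 211]
wr [478.7 331.2] [30.4 56.2] 87.5 [306 152] [339 211]
150 [237 238 239 242 242 211 241 241 242 242 195 241 241 240 241 240]
152 [237 238 240 179 180 144 179 179 152 153 135 179 155 235 241 241]
154 [237 237 159  72  75  75  77  78  78  80  81  82  82 128 240 240]
212 [170 169 171 158 158  83  55  53  52  50  40 160 157 169 168 168]
214 [170 169 169 169 169  86  54  53  52  51  37 172 169 167 167 168]
216 [168 171 169 169 168 112  49  49  47  46  41 170 168 168 166 167]
218 [168 168 168 168 168 154 159 159 159 159 137 168 168 167 167 165]
[[321.78742155 184.37045431]] [[214.96687619 238.47279505]]
[[322.0762763  196.55817418]] [[211.49430028 238.00967576]]
```

```bash
python3 -c "
from h import *
go([.4795,.331,.062],176.7)"
```

```text
t 1.25 pos [0.48   0.3291 0.2003] rot [-1.7991e+02 -1.1000e-01  1.7659e+02] F [-0.6 -0.3  0. ] w 0.0597 | shift cm [ 0.03  0.21 13.83] turn -0.11
```

Call:
jog_arm --pt "0 0.2 1.5 0" --pt "0 0.2 4.5 0" --pt "0 0.2 8 0" --pt "0 0.2 11 0" --pt "0 0.2 13 0" --pt "0 0.2 13.8 0" --pt "0 0.2 13.8 0" --pt "0 0.2 13.8 0" --grip 45

```text
clock: 2.25
ee_pos: [0.4801, 0.3314, 0.0632]
ee_rot: [-3.141, -0.0, 3.083]
force: [0.8, 0.0, -0.8]
gripper_width: 0.0385
```

Call:
jog_arm --pt "0 0 0 0" --pt "0 0 0 0" --pt "0 0 0 0" --pt "0 0 0 0" --pt "0 0 0 0" --pt "0 0 0 0" --pt "0 0 0 0" --pt "0 0 0 0" --grip 0 --grip_force 60

```text
clock: 3.25
ee_pos: [0.4807, 0.3317, 0.0642]
ee_rot: [3.141, 0.001, 3.082]
force: [-0.8, 0.3, 5.6]
gripper_width: 0.013
```

```bash
python3 -c "
from h import *
go([.4795,.331,.062],176.7)"
```

```text
t 3.25 pos [0.4807 0.3317 0.0642] rot [1.7998e+02 6.0000e-02 1.7661e+02] F [-0.8  0.3  5.6] w 0.013 | shift cm [ 0.11 -0.08  0.22] turn -0.09
```

Call:
jog_arm --pt "0 0 -1 0" --pt "0 0 -3 0" --pt "0 0 -6 0" --pt "0 0 -9 0" --pt "0 0 -12 0" --pt "0 0 -12.5 0" --pt "0 0 -12.5 0" --pt "0 0 -12.5 0"

```text
clock: 4.25
ee_pos: [0.4798, 0.3313, 0.1877]
ee_rot: [-3.14, -0.001, 3.082]
force: [0.8, -0.3, -1.7]
gripper_width: 0.0133
```

```bash
python3 -c "
from h import *
go([.58,.0655,.19],171.2)
im=capture('wrist');save('w2',im)"
```

```text
t 4.25 pos [0.4798 0.3313 0.1877] rot [-1.7993e+02 -7.0000e-02  1.7661e+02] F [ 0.8 -0.3 -1.7] w 0.0133 | shift cm [-11.57 -25.94  -0.22] turn 5.41
```

View pics/w2.png

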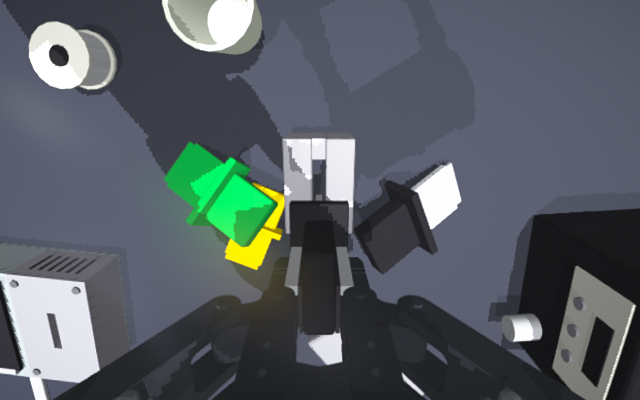

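The wrist view shows the key held straight, with its flange at about (320,222), the stand empty, and the black decoy fallen over by itself. Next I hover beside the slot to measure it.

Call:
jog_arm --pt "-1.5 -2.5 0 1" --pt "-3 -5 0 2" --pt "-4.5 -7.5 0 3" --pt "-6 -10 0 4" --pt "-8 -13 0 5.4" --pt "-10 -16 0 5.4" --pt "-12 -18.5 0 5.4" --pt "-12.8 -18.8 0 5.4"

```text
clock: 5.3
ee_pos: [0.5971, 0.1343, 0.1866]
ee_rot: [-3.14, -0.003, 2.986]
force: [-0.0, 0.6, -2.1]
gripper_width: 0.0133
```

```bash
cat > meas.py <<'E'
from h import *
import sys
wc=calibration('wrist'); w=capture('wrist'); n=sys.argv[1]; np.save(n,w);np.save(n+'c',wc);save(n,w)
g=cv2.cvtColor(w,cv2.COLOR_RGB2GRAY); s=ctrl.observe()
e=np.round(proj(wc,[[.62,.041,.06]])[0]).astype(int);print('expect',e)
x0,y0=e-[45,50]
for t in(100,130,160):
    m=np.zeros_like(g); m[y0:y0+100,x0:x0+90]=g[y0:y0+100,x0:x0+90]<t
    for q in cv2.findContours(m,cv2.RETR_EXTERNAL,cv2.CHAIN_APPROX_NONE)[0]:
        if cv2.contourArea(q)>60:
            q=q[:,0]; r=cv2.minAreaRect((plane(wc,q,.06)[:,:2]*1000).astype(np.float32)); print(t,np.round(r[0],1),np.round(r[1],1),round(r[2],1),q.min(0),q.max(0))
# screws: small dark dots
E
python3 meas.py w3; python3 -c "
from h import *
go([.62,.041,.19],171.2)"
```

```text
expect [221 231]
100 [605.9  43.8] [ 7.6 22.1] 81.4 [215 205] [225 228]
130 [616.3  42.2] [ 8.8 45.1] 81.4 [215 204] [228 250]
160 [623.   50.4] [63.  98.2] 81.5 [191 181] [265 280]
t 5.35 pos [0.5975 0.1349 0.1867] rot [-1.7991e+02 -1.2000e-01  1.7109e+02] F [ 0.2  0.5 -1.4] w 0.0129 | shift cm [-3.67 -8.93 -0.33] turn -0.11
```

View pics/w3.png

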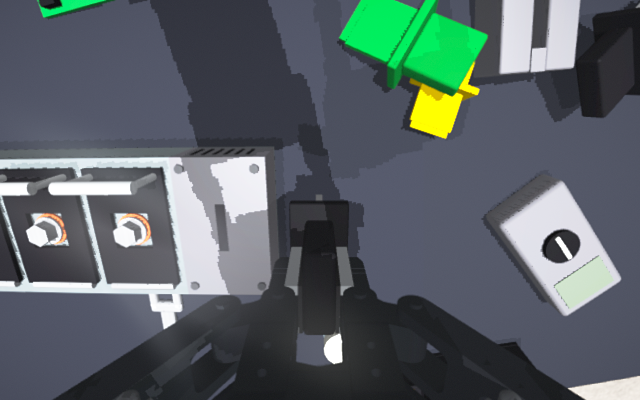

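```bash
python3 - <<'E'
from h import *
wc=np.load('w3c.npy',allow_pickle=True).item();g=cv2.cvtColor(np.load('w3.npy'),cv2.COLOR_RGB2GRAY)
s=ctrl.observe();T=s['ee_pos'];R=Ro.from_euler('xyz',s['ee_rot']).as_matrix()
for px in([290,201.5],[348,201.5],[319,201.5]): print(np.round((plane(wc,px,T[2]-.008)[0]-T)@R*1000,1))
np.set_printoptions(linewidth=250);print(g[190:210,284:356:4])
c=np.load('topc.npy',allow_pickle=True).item();gt=cv2.cvtColor(np.load('top0.npy'),cv2.COLOR_RGB2GRAY)
print(gt[172:196,320:335])
m=np.zeros(gt.shape);P=255.-gt;sub=P[174:195,321:334]-20;sub[sub<30]=0;yy,xx=np.mgrid[174:195,321:334]
print(plane(c,[(xx*sub).sum()/sub.sum(),(yy*sub).sum()/sub.sum()],.06), np.round(proj(wc,[[.62,.0405,.06]]),1))
E
```

```text
[ 30.4 -14.2   8.1]
[30.4 14.3  8. ]
[30.4  0.   8.1]
[[ 90  91  93  58  59  59  59  58  61  59  59  59  59  58  93  92  92  91]
 [ 84  72  66  59  58  59  59  59  58  57  59  58  58  58  92  91  91  92]
 [ 83  60  58  58  59  59  59  58  58  58  57  58  59  58  93  92  92  92]
 [ 81  58  59  59  57  58  58  58  59  60  58  59  58  58  89  92  91  93]
 [ 56  58  58  58  58  60  60  59  76  79  58  59  58  59  87  92  92  92]
 [ 47  59  58  59  58  59  59  58  95 100  58  58  58  59  87  93  92  92]
 [ 47  59  58  57  57  59  59  58  98 103  57  59  57  59  88  92  92  92]
 [ 49  59  58  59  58  57  58  59  97 103  59  58  58  59  89  94  92  92]
 [ 55  58  60  58  58  60  58  59  99 104  58  59  59  59  87  94  93  92]
 [ 57  58  58  59  59  59  58  58  97 101  58  58  58  59  66  89  93  92]
 [ 55  58  45  45  45  44  45  46  70  74  45  44  44  46  44  53  87  92]
 [ 49  59  29  30  29  28  30  28  35  36  26  26  28  26  26  28  61  89]
 [ 48  60  27  28  27  28  24  26  25  26  24  23  22  21  23  21  41  86]
 [ 49  59  35  36  37  35  36  35  35  36  26  26  25  26  25  28  39  
[... 1320 characters left out ...]
239 239 239 239]
 [239 240 241 240 202 104  73 141 217 240 240 239 239 240 239]
 [239 239 241 236 184  94  80 155 230 241 240 240 239 240 239]
 [239 240 241 232 167  84  85 169 236 241 240 239 239 240 239]
 [239 240 241 227 144  70  92 181 240 242 239 239 240 240 240]
 [240 240 241 220 126  62  99 187 241 242 240 239 240 239 240]
 [240 241 241 218 126  75 111 193 239 242 240 240 239 240 239]
 [240 241 241 228 174 147 159 211 239 241 240 240 240 240 240]
 [241 241 241 238 230 223 222 232 240 240 240 240 240 240 240]
 [240 241 241 242 241 241 240 240 240 240 240 240 240 240 240]
 [240 240 241 241 241 242 241 241 241 240 240 240 240 241 240]]
[[0.61746028 0.04086037 0.06      ]] [[220.7 231.5]]
```

Call:
jog_arm --pt "-0.5 -1 0.5 0" --pt "-1 -2 1 0" --pt "-1.5 -3 1.5 0" --pt "-1.5 -4 2 0" --pt "-1.5 -5 2.5 0" --pt "-1.5 -5 3 0" --pt "-1.5 -5 3 0" --pt "-1.5 -5 3 0"

```text
clock: 6.35
ee_pos: [0.6047, 0.0835, 0.1569]
ee_rot: [-3.14, -0.002, 2.987]
force: [-0.1, 0.5, -1.1]
gripper_width: 0.0129
```

```bash
python3 meas.py w4; python3 -c "
from h import *
go([.62,.041,.14],171.2)
wc=np.load('w4c.npy',allow_pickle=True).item();print(proj(wc,[[.6163,.0422,.06],[.62,.0405,.06]]))"
```

```text
expect [269 228]
100 [656.   43.3] [12.5 21.9] 69.4 [271 257] [289 277]
100 [634.5  64.9] [19.1 67.9] 80.8 [289 201] [313 277]
100 [616.4  42.3] [ 8.6 44.1] 81.6 [264 198] [275 249]
130 [632.8  56.3] [36.6 69. ] 80.8 [270 200] [313 277]
130 [616.8  42. ] [ 9.4 45. ] 81.2 [263 198] [276 250]
130 [591.   74.2] [14.8  7.6] 76.9 [294 183] [313 193]
160 [628.7  37. ] [75.9 71.7] 80.8 [224 197] [313 277]
160 [591.3  73.8] [15.6 10. ] 76.9 [293 182] [313 195]
t 6.4 pos [0.6047 0.0835 0.157 ] rot [-1.7993e+02 -1.0000e-01  1.7112e+02] F [ 0.3 -0.3 -1.5] w 0.0128 | shift cm [-2.17 -3.96  1.7 ] turn -0.08
[[269.53213668 224.05611559]
 [268.39171147 228.56942542]]
```

View pics/w4.png

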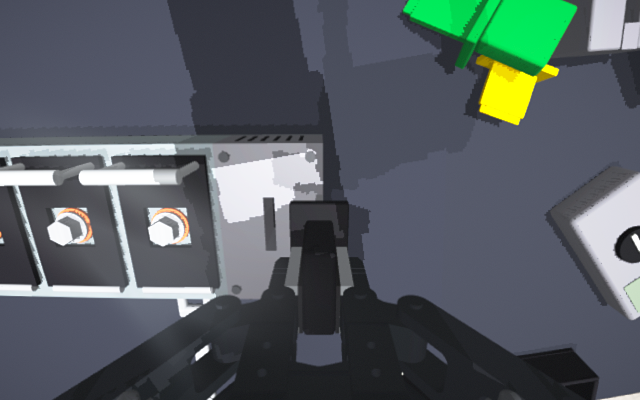

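```bash
python3 -c "
from h import *
go([.6183,.0415,.0742],171.2)"
```

```text
t 6.4 pos [0.6047 0.0835 0.157 ] rot [-1.7993e+02 -1.0000e-01  1.7112e+02] F [ 0.3 -0.3 -1.5] w 0.0128 | shift cm [-2.01 -3.93  8.28] turn -0.08
```

Call:
jog_arm --pt "-0.7 -1.3 0 0" --pt "-1.4 -2.6 0 0" --pt "-2 -3.6 0.5 0" --pt "-2 -3.93 1 0" --pt "-2 -3.93 1.5 0" --pt "-2 -3.93 2 0" --pt "-2 -3.93 2.3 0" --pt "-2 -3.93 2.3 0"

```text
clock: 7.4
ee_pos: [0.6182, 0.0419, 0.1337]
ee_rot: [-3.14, -0.002, 2.987]
force: [0.0, 0.6, -1.1]
gripper_width: 0.013
```

```bash
python3 -c "
from h import *
go([.6183,.0415,.0742],171.2)"
```

```text
t 7.4 pos [0.6182 0.0419 0.1337] rot [-1.7992e+02 -1.2000e-01  1.7114e+02] F [ 0.   0.6 -1.1] w 0.013 | shift cm [-0.03 -0.03  5.95] turn -0.06
```

Blade bottom is at about z = 0.078. I descend 30 mm, which puts it about 12 mm into the slot.

Call:
jog_arm --pt "0 0 0.6 0" --pt "0 0 1.2 0" --pt "0 0 1.6 0" --pt "0 0 2 0" --pt "0 0 2.4 0" --pt "0 0 2.7 0" --pt "0 0 3 0" --pt "0 0 3 0"

```text
clock: 8.4
ee_pos: [0.618, 0.0419, 0.1035]
ee_rot: [-3.14, -0.003, 2.987]
force: [-0.4, 0.2, -1.6]
gripper_width: 0.0135
```

Call:
jog_arm --pt "0 0 0.6 0" --pt "0 0 1.2 0" --pt "0 0 1.8 0" --pt "0 0 2.3 0" --pt "0 0 2.6 0" --pt "0 0 2.8 0" --pt "0 0 2.95 0" --pt "0 0 3.0 0"

```text
clock: 9.4
ee_pos: [0.6179, 0.0419, 0.0743]
ee_rot: [-3.14, -0.002, 2.987]
force: [-4.2, -0.4, 6.9]
gripper_width: 0.0131
```

Call:
jog_arm --pt "0 0 0.05 0" --pt "0 0 0.1 0" --pt "0 0 0.15 0" --pt "0 0 0.2 0" --pt "0 0 0.2 0" --pt "0 0 0.2 0" --pt "0 0 0.2 0" --pt "0 0 0.2 0"

```text
clock: 10.4
ee_pos: [0.6179, 0.0419, 0.0742]
ee_rot: [-3.14, -0.001, 2.987]
force: [-7.7, -0.7, 13.8]
gripper_width: 0.0131
```

Contact came at exactly the predicted home height. Release and retreat upward.

Call:
jog_arm --pt "0 0 0 0" --pt "0 0 0 0" --pt "0 0 0 0" --pt "0 0 0 0" --pt "0 0 -0.5 0" --pt "0 0 -2 0" --pt "0 0 -4.5 0" --pt "0 0 -7 0" --grip 45

```text
clock: 11.4
ee_pos: [0.6182, 0.042, 0.1461]
ee_rot: [-3.14, -0.0, 2.987]
force: [-0.0, -0.2, 0.1]
gripper_width: 0.0382
```

Call:
jog_arm --pt "0 0 -2 0" --pt "0 0 -4 0" --pt "0 0 -4.5 0" --pt "0 0 -4.5 0" --pt "0 0 -4.5 0" --pt "0 0 -4.5 0" --pt "0 0 -4.5 0" --pt "0 0 -4.5 0" --grip 0

```text
clock: 12.4
ee_pos: [0.6182, 0.042, 0.1909]
ee_rot: [-3.14, -0.0, 2.987]
force: [-0.8, 0.2, 0.6]
gripper_width: 0.0003
```

```bash
python3 - <<'E'
from h import *
wc=calibration('wrist'); w=capture('wrist'); np.save('w5',w);np.save('w5c',wc);save('w5',w)
b=-8.8*np.pi/180;X=np.array([np.cos(b),np.sin(b),0]);Y=np.array([-np.sin(b),np.cos(b),0])
S=np.array([.617,.0415,0])
for i in(1,2,3):
    B=S-.08*i*Y; B[2]=.079; print(i,B,proj(wc,[B]),'bar',B-.05*X)
go([.605-.0,-.038,.13],171.2)
E
```

```text
1 [ 0.60476113 -0.03755827  0.079     ] [[221.15707629 195.77083661]] bar [ 0.55534971 -0.02990898  0.079     ]
2 [ 0.59252227 -0.11661654  0.079     ] [[127.12704964 195.82907891]] bar [ 0.54311085 -0.10896725  0.079     ]
3 [ 0.5802834  -0.19567481  0.079     ] [[ 37.45856016 195.92269138]] bar [ 0.53087198 -0.18802552  0.079     ]
t 12.45 pos [0.6182 0.042  0.191 ] rot [-1.7993e+02 -1.0000e-02  1.7115e+02] F [-0.2 -0.1  0.3] w 0.0001 | shift cm [ 0.07 -8.1   6.11] turn -0.05
```

View pics/w5.png

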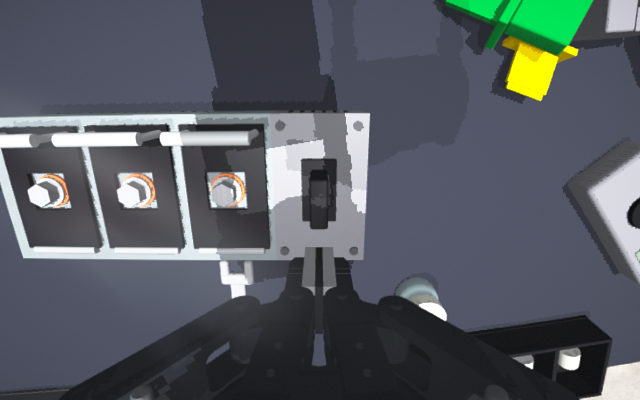

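The wrist view shows the key home in the slot at (319,190), with bolts 1 to 3 at (224,195), (130,193) and (40,194). All covers are shut. Now I tap bolt 1.

Call:
jog_arm --pt "0 -2.5 1 0" --pt "0 -5 2 0" --pt "0.1 -7.5 3.5 0" --pt "0.1 -8 6 0" --pt "0.1 -8 8 0" --pt "0.1 -8 9.5 0" --pt "0.1 -8 10 0" --pt "0.1 -8 10 0"

```text
clock: 13.45
ee_pos: [0.6051, -0.0369, 0.0912]
ee_rot: [-3.14, -0.0, 2.987]
force: [-0.4, 0.4, -0.7]
gripper_width: 0.0
```

Call:
jog_arm --pt "0 0 0.4 0" --pt "0 0 0.8 0" --pt "0 0 1.0 0" --pt "0 0 1.2 0" --pt "0 0 1.4 0" --pt "0 0 1.6 0" --pt "0 0 1.7 0" --pt "0 0 1.7 0"

```text
clock: 14.45
ee_pos: [0.6051, -0.0369, 0.0742]
ee_rot: [-3.14, -0.0, 2.987]
force: [-0.2, -0.6, 2.7]
gripper_width: -0.0004
```

```bash
python3 -c "
from h import *
go([.605,-.037,.079],171.2)"
```

```text
t 14.45 pos [ 0.6051 -0.0369  0.0742] rot [-179.93   -0.    171.17] F [-0.2 -0.6  2.7] w -0.0004 | shift cm [ 0.01 -0.01 -0.48] turn -0.03
```

It is already about 5 mm below the bolt's starting top with little force. I push on to the expected 71 mm to confirm.

Call:
jog_arm --pt "0 0 0.1 0" --pt "0 0 0.2 0" --pt "0 0 0.3 0" --pt "0 0 0.4 0" --pt "0 0 0.5 0" --pt "0 0 0.6 0" --pt "0 0 0.6 0" --pt "0 0 0.6 0"

```text
clock: 15.45
ee_pos: [0.6054, -0.0369, 0.0709]
ee_rot: [-3.14, 0.002, 2.988]
force: [-7.5, 0.8, 20.7]
gripper_width: 0.0003
```

Bolt 1 sank 8 mm to a hard stop, so it is the loose one. The task says to tap all three, so I continue with bolts 2 and 3.

Call:
jog_arm --pt "0 0 -1.5 0" --pt "0 -1.5 -3 0" --pt "0 -4 -3 0" --pt "0 -6.5 -3 0" --pt "0 -8 -3 0" --pt "0 -8 -2.4 0" --pt "0 -8 -2 0" --pt "0 -8 -2 0"

```text
clock: 16.45
ee_pos: [0.5928, -0.1151, 0.0903]
ee_rot: [-3.14, 0.001, 2.989]
force: [-0.3, 0.4, -0.1]
gripper_width: -0.0003
```

Call:
jog_arm --pt "0 0 0.5 0" --pt "0 0 0.8 0" --pt "0 0 1.0 0" --pt "0 0 1.2 0" --pt "0 0 1.3 0" --pt "0 0 1.4 0" --pt "0 0 1.4 0" --pt "0 0 1.4 0"

```text
clock: 17.45
ee_pos: [0.5929, -0.115, 0.0779]
ee_rot: [-3.14, 0.002, 2.989]
force: [-4.0, 1.8, 10.5]
gripper_width: -0.0001
```

```bash
python3 -c "
from h import *
go([.5927,-.1157,.079],171.2)"
```

```text
t 17.45 pos [ 0.5929 -0.115   0.0779] rot [-1.7993e+02  9.0000e-02  1.7124e+02] F [-4.   1.8 10.5] w -0.0001 | shift cm [ 0.01 -0.07 -0.11] turn 0.04
```

Bolt 2 is tight: it held at 77.9 mm under 10.5 N. Now bolt 3.

Call:
jog_arm --pt "0 0 -1.5 0" --pt "0 -1.5 -2.5 0" --pt "0 -4 -2.5 0" --pt "0 -6.5 -2.5 0" --pt "0 -8.05 -2.5 0" --pt "0 -8.05 -1.8 0" --pt "0 -8.05 -1.3 0" --pt "0 -8.05 -1.3 0"

```text
clock: 18.45
ee_pos: [0.5804, -0.1935, 0.0902]
ee_rot: [-3.141, -0.0, 2.99]
force: [0.2, 1.0, 0.7]
gripper_width: -0.0001
```

Call:
jog_arm --pt "0 0 0.5 0" --pt "0 0 0.8 0" --pt "0 0 1.0 0" --pt "0 0 1.2 0" --pt "0 0 1.3 0" --pt "0 0 1.4 0" --pt "0 0 1.4 0" --pt "0 0 1.4 0"

```text
clock: 19.45
ee_pos: [0.5805, -0.1935, 0.0779]
ee_rot: [-3.141, 0.001, 2.99]
force: [-3.6, 2.4, 10.7]
gripper_width: -0.0001
```

```bash
python3 -c "
from h import *
go([.5555,-.030,.17],171.2)"
```

```text
t 19.45 pos [ 0.5805 -0.1935  0.0779] rot [-1.7995e+02  6.0000e-02  1.7130e+02] F [-3.6  2.4 10.7] w -0.0001 | shift cm [ 4.94 15.77 -9.23] turn 0.1
```

Bolt 3 is tight too (77.9 mm at 10.7 N), so cover 1 is the one to lift. I measure its bar from the last wrist image while rising and turning by 90°.

Call:
jog_arm --pt "0 0 -2 0" --pt "0 0 -4.5 0" --pt "0 1 -7 10" --pt "1 3 -9.2 20" --pt "2 5.5 -9.2 30" --pt "3 8 -9.2 40" --pt "4 10.5 -9.2 50" --pt "4.9 13 -9.2 60" --grip 45

```text
clock: 20.45
ee_pos: [0.5514, -0.0567, 0.1698]
ee_rot: [3.141, 0.001, 1.937]
force: [0.2, -0.4, 0.2]
gripper_width: 0.0381
```

```bash
python3 - <<'E'
from h import *
wc=np.load('w5c.npy',allow_pickle=True).item();g=cv2.cvtColor(np.load('w5.npy'),cv2.COLOR_RGB2GRAY)
e=proj(wc,[[.5556,-.0293,.103]])[0];print('expect px',e)
for u in(200,210,220,230):
    r=g[124:156,u]; v=np.where(r>130)[0]+124; print(u,v.min(),v.max(),np.round(plane(wc,[u,(v.min()+v.max())/2],.105),4))
print(g[125:155,215])
go([.5556,-.0293,.15],81.2)
E
```

```text
expect px [205.911165   138.86962165]
200 132 145 [[ 0.5545 -0.0327  0.105 ]]
210 132 144 [[ 0.5553 -0.0255  0.105 ]]
220 132 144 [[ 0.5565 -0.0185  0.105 ]]
230 132 144 [[ 0.5576 -0.0115  0.105 ]]
[ 33  29  32  31  30  48 112 164 183 197 207 218 225 232 233 228 221 211
 197 178 125  57  48  50  50  50  50  50  50  50]
t 20.45 pos [ 0.5514 -0.0567  0.1698] rot [1.7995e+02 8.0000e-02 1.1096e+02] F [ 0.2 -0.4  0.2] w 0.0381 | shift cm [2.41 1.37 1.98] turn 29.76
```

Call:
jog_arm --pt "0.5 0.3 0 7" --pt "1 0.6 0 14" --pt "1.5 0.9 0 21" --pt "2 1.2 0.5 28" --pt "2.4 1.4 1 29.8" --pt "2.4 1.4 1.5 29.8" --pt "2.4 1.4 2 29.8" --pt "2.4 1.4 2 29.8"

```text
clock: 21.45
ee_pos: [0.5557, -0.0295, 0.1494]
ee_rot: [3.141, 0.001, 1.417]
force: [-0.5, 0.1, 0.4]
gripper_width: 0.0387
```

```bash
python3 - <<'E'
from h import *
go([.5556,-.0293,.085],81.2)
E
```

```text
t 21.45 pos [ 0.5557 -0.0295  0.1494] rot [1.7996e+02 5.0000e-02 8.1160e+01] F [-0.5  0.1  0.4] w 0.0387 | shift cm [ 0.03 -0.02  6.44] turn -0.04
```

Call:
jog_arm --pt "0 0 1 0" --pt "0 0 2.5 0" --pt "0 0 4 0" --pt "0 0 5 0" --pt "0 0 5.8 0" --pt "0 0 6.3 0" --pt "0 0 6.4 0" --pt "0 0 6.4 0"

```text
clock: 22.45
ee_pos: [0.5559, -0.0296, 0.0856]
ee_rot: [3.141, 0.001, 1.417]
force: [-0.3, -0.1, -0.5]
gripper_width: 0.0383
```

Call:
jog_arm --pt "0 0 0 0" --pt "0 0 0 0" --pt "0 0 0 0" --pt "0 0 0 0" --pt "0 0 0 0" --pt "0 0 0 0" --pt "0 0 0 0" --pt "0 0 0 0" --grip 0 --grip_force 30

```text
clock: 23.45
ee_pos: [0.5552, -0.0295, 0.0859]
ee_rot: [-3.141, 0.001, 1.417]
force: [-4.4, 1.5, 6.1]
gripper_width: 0.0089
```

```bash
python3 - <<'E'
from h import *
go([.5556,-.0293,.085],81.2)
for th in (.1,.2,.3,.4,.5,.6,.7,.8,.9,1.0):
    a=np.arctan2(38.5,105);r=np.hypot(105,38.5);print(th,'+x cm',round((105-r*np.cos(a+th))/10,2),'up',round((r*np.sin(a+th)-38.5)/10,2))
E
```

```text
t 23.45 pos [ 0.5552 -0.0295  0.0859] rot [-1.7999e+02  5.0000e-02  8.1170e+01] F [-4.4  1.5  6.1] w 0.0089 | shift cm [0.02 0.03 0.09] turn -0.03
0.1 +x cm 0.44 up 1.03
0.2 +x cm 0.97 up 2.01
0.3 +x cm 1.61 up 2.93
0.4 +x cm 2.33 up 3.78
0.5 +x cm 3.13 up 4.56
0.6 +x cm 4.01 up 5.26
0.7 +x cm 4.95 up 5.86
0.8 +x cm 5.95 up 6.36
0.9 +x cm 6.99 up 6.77
1.0 +x cm 8.07 up 7.07
```

The bar is gripped. I lift along the hinge arc, where tool +y is box +x.

Call:
jog_arm --pt "0 0.2 -0.5 0" --pt "0 0.44 -1.03 0" --pt "0 0.7 -1.5 0" --pt "0 0.97 -2.0 0" --pt "0 1.3 -2.5 0" --pt "0 1.61 -2.93 0" --pt "0 1.95 -3.35 0" --pt "0 2.33 -3.78 0"

```text
clock: 24.45
ee_pos: [0.5772, -0.0328, 0.1242]
ee_rot: [-3.139, 0.001, 1.417]
force: [-8.9, -0.1, 4.2]
gripper_width: 0.0088
```

```bash
python3 -c "
from h import *
go([.5552,-.0295,.0859],81.2)"
```

```text
t 24.45 pos [ 0.5772 -0.0328  0.1242] rot [-1.7982e+02  6.0000e-02  8.1180e+01] F [-8.9 -0.1  4.2] w 0.0088 | shift cm [-0.01 -2.21  3.84] turn -0.02
```

Call:
jog_arm --pt "0 0.45 -0.38 0" --pt "0 0.9 -0.74 0" --pt "0 1.34 -1.1 0" --pt "0 1.8 -1.44 0" --pt "0 2.72 -2.03 0" --pt "0 3.7 -2.53 0" --pt "0 4.7 -2.92 0" --pt "0 4.7 -2.92 0"

```text
clock: 25.45
ee_pos: [0.6252, -0.0402, 0.1551]
ee_rot: [3.141, 0.001, 1.417]
force: [-4.8, 0.3, 9.0]
gripper_width: 0.0085
```

```bash
python3 - <<'E'
from h import *
go([.5552,-.0295,.0859],81.2)
a=capture('side');np.save('s2',a);t=capture('top')
A=cv2.resize(a[110:290,240:420],(540,540),interpolation=cv2.INTER_CUBIC)
save('fin',A)
E
```

```text
t 25.45 pos [ 0.6252 -0.0402  0.1551] rot [1.7997e+02 6.0000e-02 8.1180e+01] F [-4.8  0.3  9. ] w 0.0085 | shift cm [-0.01 -7.08  6.91] turn -0.02
```

View pics/fin.png

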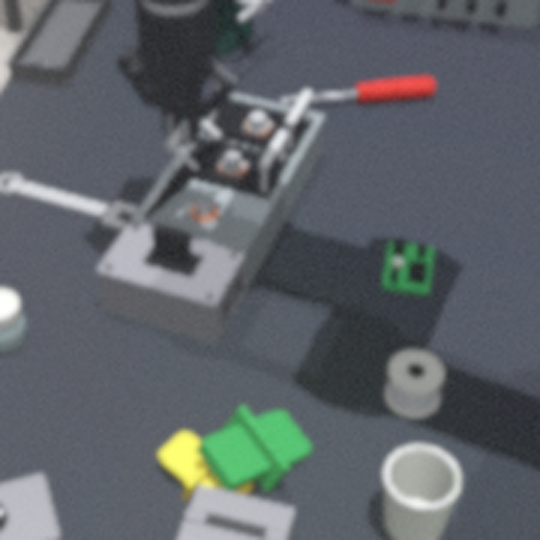

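The side view shows cover 1 raised around its exposed, sunken bolt at (205,210). The key's flange is flat on the box at (172,255), the bars of covers 2 and 3 are still down, and the bystanders in view are in place. Handing in.

```bash
python3 -c "
from h import *
go([.6252,-.0402,.1551],81.2)
print(workorder.hand_in())"
```

```text
t 25.55 pos [ 0.6247 -0.0402  0.1549] rot [-1.800e+02  6.000e-02  8.118e+01] F [-5.   1.4  8.1] w 0.0088 | shift cm [ 0.    0.05 -0.02] turn -0.02
the job is handed in; nothing more can be done
None
```

I finished the job and handed it in at 25.6 s, with the gripper still holding cover 1 open.

- **Key:** I slid the smaller black key into the slot until it stopped at the predicted height under about 14 N, then let go. The wrist and side pictures afterwards show its flange on the box.
- **Bolts:** I tapped all three in order. Bolt 1, next to the slot, sank the full 8 mm to its stop at 71 mm. Bolts 2 and 3 held at 77.9 mm under about 10.5 N, so they are tight.
- **Cover 1:** It is held by its bar at about 0.9 rad, worked out from the tool's travel along the hinge arc (half open is 0.65 rad). The last side picture shows it raised and the bars of covers 2 and 3 still down.
- **Decoy keys:** The green, yellow and larger black decoy keys toppled during the first seconds. The tool never went near them and the force readings stayed near zero, so I took it that they fell by themselves. The green and yellow ones came to rest beside the stand.
- **Bystanders:** The ones I could see in the last picture were where they started. I did not measure their positions, and the meter and the jar were only partly in view.

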